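Swing the cuvette tray into its travel catch and pin it

TASK

The van is about to drive off: stow the swing-out cuvette tray for the journey. Push the tray near its free end so that it swings round its pivot bolt, past the spring roller of the catch, until it is fully home against the stop, then take the lock pin out of its parking bush and put it right down through the hole in the tray's lug into the catch block, and let go of it. Do not force anything, keep the cuvettes standing in their rack, and leave the other things on the worktop where they are.

Things in the scene. Friction and masses are not known exactly. Their poses are not given: they have to be found in the camera images.
- pivot_mount: Aluminium foot plate, 4 mm thick, screwed to the worktop, with the upright shoulder bolt (head 20 mm high) on which the tray swings. Origin: on the pivot axis at worktop level, z up. The tray is home when its x axis points along this body's x to within 6 degrees; swung out, it is turned clockwise seen from above, toward -y, the robot's side. +x leads to the catch block.
- parking_bush (a point): Centre of the top of the parking bush of the lock pin, a 26 mm square block on the pivot mount, 20 mm high: pivot_mount x 2, y -85 mm.
- catch_nominal (a point): Fixed point of the pivot mount, x 160, y 0, 15 mm up: the nominal mouth of the lock bush (10.5 mm bore, down to the worktop) in the catch block. The block is clamped through slots and truly sits up to 15 mm either way along y, which is not measured. Block: from this point 12 mm toward the pivot to 89 mm away, y -30 to 34 mm, top 15 mm high.
- stop_nominal (a point): Fixed point of the pivot mount, x 160, y 20 mm, 20 mm up: nominal face of the rubber-sleeved stop post (10 mm in diameter, top 30 mm up) that the front edge of the lug meets when home. It shifts with the block, up to 15 mm either way along y. A spring roller, 12 mm in diameter, stands 34 mm farther from the pivot, at y -4 mm; its housing is 29 mm high.
- cuvette_tray: Stainless tray, loose on the pivot bolt at one corner (0.5 mm play), on two sliding feet; about 0.4 kg loaded. Origin: on the pivot axis at worktop level; x along the tray from the pivot, z up. Walls 2.5 mm thick, x 12 to 139.5, y -14.5 to 38.5 mm, rim 31 mm high. It starts swung out by 0.45 to 0.75 rad and is swung home anticlockwise by pushing the long wall at -y.
- push_corner (a point): Point on the outer face of the tray's long -y wall near the free end, where to push toward the tray's +y: tray x 118, y -14.5 mm, 18 mm up. Sliding takes 1 to 4 N here; riding up the roller takes up to 12 N over some 7 mm, then draws the tray the last 4 mm home; the rubber stop then gives 1 mm per 15 N or so. Over 25 N is forcing it.
- lock_hole (a point): Centre of the hole in the lug at the tray's free end, on the lug's top face, 20 mm up: tray x 160, y 0. Bore 10 mm, lug 4 mm thick, x 137 to 183, y -14 to 20 mm. When the tray is home the hole stands within 1 mm over the lock bush. The upright stud on the lug's tip (10 mm in diameter, top 28 mm up) rides past the spring roller.
- lock_pin: Loose lock pin, 56 mm long, 0.06 kg, at the start in the parking bush, its collar on the bush. From the tip up: shank 8 mm in diameter, 18 mm long, tip chamfered; steel collar 20 mm in diameter, 4 mm thick; black round grip 14 mm in diameter, 34 mm long. Origin: tip of the shank, z up along the pin. With its collar on the bush or on the lug its tip is 2 mm above the worktop.
- pin_grip (a point): Point on the pin's axis in the middle of its black grip, 44 mm above the tip.
- cuvette_rack: Clear acrylic cuvette rack, 45 x 118 x 31 mm, loose in the tray. Origin: centre of its underside, 8 mm above the worktop; long axis y.
- cuvette_1: Square clear cuvette 12.4 x 12.4 x 45 mm standing in the rack, top about 58 mm above the worktop. Origin: centre of its underside; z up.
- cuvette_2: Another such cuvette in the rack.
- cuvette_3: Another such cuvette in the rack.
- cuvette_4: Another such cuvette in the rack.
- cuvette_5: Another such cuvette in the rack.
- vial_green: Bystander: small capped glass vial with a green band, 23 mm in diameter, 50 mm tall, beyond the tray. Origin: centre of its underside.
- vial_amber: Bystander: small capped glass vial with an amber band, 23 mm in diameter, 50 mm tall, beyond the tray. Origin: centre of its underside.
- steel_tweezers: Bystander: steel tweezers lying flat, 15 x 122 x 7 mm, in front of the black case. Origin: centre of its underside.
- felt_pen: Bystander: felt pen lying, 11 x 137 x 12 mm, in front of the black case. Origin: centre of its underside.

How it is judged:
On the way:
1. the tray has been swung round to the catch, the pin not yet in the lug (y of lock_hole in the frame of pivot_mount above -0.0175 m and horizontal distance between lock_pin and lock_hole above 0.015 m), for 0.2 s.
At the end, for the whole second after the job is handed in: Tray home; the pin upright (0.15 rad) within 3 mm of the lug hole's centre and down in the block's bush, tip under 4.5 mm above the worktop; pin and tray at rest; the rack level in the tray with all five cuvettes standing in it (0.25 rad) (y of lock_hole in the frame of pivot_mount above -0.0175 m and horizontal distance between lock_pin and lock_hole below 0.003 m and height (world z) of lock_pin below 0.0045 m and angle between each of lock_pin, cuvette_rack's own z axis and vertical below 0.15 rad and linear speed of each of lock_pin, cuvette_tray below 0.01 m/s and angle between each of cuvette_1, cuvette_2, cuvette_3, cuvette_4, cuvette_5's own z axis and vertical below 0.25 rad and distance between each of cuvette_1, cuvette_2, cuvette_3, cuvette_4, cuvette_5 and cuvette_rack below 0.04 m and horizontal distance between cuvette_rack and cuvette_tray below 0.09 m); the robot touches nothing.
It fails at once if the tray is forced: the fingers press on it with more than 25 N (contact force between the fingers and cuvette_tray above 25 N).
It fails at once if the pin is forced: it presses on the tray with more than 25 N (contact force between lock_pin and cuvette_tray above 25 N).
It fails at once if a vial, the tweezers or the felt pen is moved by more than 30 mm (distance of any of vial_green, vial_amber, steel_tweezers, felt_pen from where it was at the start of the episode above 0.03 m).
It also fails if it takes over 72 s, if anything falls off the work surface, if the arm or the gripper's body presses on something with over 40 N, if the wrist force passes 120 N, or if a joint passes its speed limit or range.

ROBOT

A 6-joint arm with a two-finger parallel gripper is mounted at the origin on a cart in front of the work surface, level with it; the furniture and walls round the work are solid. World frame = base frame: x ahead of the robot, y to its left, z up, the work surface at z = 0. Lengths are in m, angles in rad, forces in N, time in s.
With the tool pointing down it reaches from about 0.275 to 0.825 m from the base axis. Payload 4.9 kg.
Tool frame: the origin (TCP) lies midway between the tips of the shut fingers; the grasp point (between the pads) lies 19 mm behind it (bot.grip_depth is the distance from the TCP to the grasp point, in m); z points along the fingers, y is the line along which they close (so a half turn about z gives the same grasp; the last joint's range is limited). The gripper opens to 85 mm and grips with 20 to 120 N. Pads are 22 mm wide; open, the fingers measure 114 mm over their backs; the gripper's body (76 mm by 85 mm) begins 54 mm behind the grasp point. The pads swing forward as they close: fully open they stand 13 mm farther back than shut.
Start: joints at [-1.457, 0.326, -0.193, 1.052, 0, 1.437], TCP at [0.135, -0.533, 0.231] pointing down, gripper open.
Joint ranges: [-2.65, 2.65], [-0.97, 1.79], [-1.3, 1.35], [-1.93, 2.1], [-1.47, 1.37], [-3.14, 3.14]. Speed limits (rad/s): [2.57, 2.57, 3.14, 3.14, 3.14, 3.14].

INTERFACE

Orientations are given as a unit quaternion [w, x, y, z].
In Python, from cell import bot gives the robot as it stands. Calls block until the motion is done:
- bot.move_pose(position, orientation): joint-space move of the TCP to a pose.
- bot.move_linear(position, speed=0.15, rotation=None, until_force=None): straight line of the TCP; rotation=None keeps the orientation; speed is the mean speed in m/s. With until_force (N) it stops when the force on the tool has changed by that much, and returns True; else False.
- bot.goto_joints(angles): joint-space move.
- bot.set_gripper(opening, grasp_force=None): opening from 0.0 (shut) to 1.0 (fully open); grasp_force is the grip in N (None keeps the last); returns when the fingers have stopped.
- bot.wait(seconds).
- bot.solve_ik(position, orientation): joint angles nearest the present ones, or None.
- bot.camera(name): name is "side" or "top"; returns the picture (420x560x3 uint8, red, green, blue); there is no depth.
- bot.calibration(name): a dict with "mtx" (3x3 intrinsics, pixels), "k1" (the pictures are not rectified: a ray, as slopes to the right and down, at radius r is drawn at 1 + k1 r^2 times it, then the intrinsics apply), "extrinsics" (4x4, takes a point from world to camera coordinates). Camera axes: x right, y down, z forward; pixel columns grow to the right and rows downward; lengths in m; the calibration is good to about 2 mm. A picture is of the moment at which its call begins. calibration takes no time and is no camera call.
A pose or a line that the arm cannot do raises bot.PlanningError and nothing moves.
- bot.close_job(): hands the job in; it is judged then, once.
Trained networks look in the newest picture that a camera, given by its name, has taken for a name from the list of things; names that differ only in an ending like _2 or _b are one class to them, and where a whole thing is asked for, a point or a joint stands for the part that bears it (a point fixed in the world has none). Each returns a list of dicts, best first, with "confidence" (0 to 1); they miss things now and then, are a little off and sometimes report something else, mostly with a low value. They report only what shows in the picture. A call takes as long as a camera call.
- bot.search_frame(camera, thing): "bbox" ([left, top, width, height] in pixels, round what is visible of it).
Readings, each from a call of its own:
- bot.read_clock(): time.
- bot.read_joint_positions(): joint angles.
- bot.read_joint_vel(): joint speeds.
- bot.read_joint_efforts(): joint torques, N m.
- bot.read_position(): TCP position.
- bot.read_tool_rot(): TCP orientation.
- bot.read_ft_force(): force on the tool from outside, world axes, zero at the start.
- bot.read_moment(): the same for the moment, N m.
- bot.read_gripper_width(): opening from 0.0 (shut) to 1.0 (fully open).
- bot.read_finger_force(): force on a finger pad.
Only numpy, scipy, OpenCV 4.12 (cv2) and the standard library are available. Lean on these libraries where they do the work, as an engineer would, in place of code of your own. Each camera call takes 0.05 s, during which the arm holds its last target. There are 200 camera calls.

## Working session

There is one attempt and no reset: what is moved stays moved. The work goes in short steps, each a Python script; the robot and the scene stay as the last script left them, time stands still between calls to the robot, and variables do not carry over. Pictures are saved under pics/ and viewed, at most 10 in all, crops included, and the job is handed in when it is done.

```bash
mkdir -p pics; ls
python3 - <<'E'
from cell import bot
import cv2, numpy as np
for c in ("side","top"):
    im=bot.camera(c); cv2.imwrite(f"pics/{c}0.png",im[:,:,::-1])
    k=bot.calibration(c); print(c,np.round(k["mtx"],1).tolist(),k["k1"],np.round(k["extrinsics"],4).tolist())
    for t in ("pivot_mount","parking_bush","cuvette_tray","push_corner","lock_hole","lock_pin","pin_grip","cuvette_rack","cuvette_1"):
        print(t,[(np.round(d["bbox"],1).tolist(),round(d["confidence"],2)) for d in bot.search_frame(c,t)[:5]])
print(bot.read_clock(),bot.read_tool_rot())
E
```

```text
pics
side [[505.1, 0.0, 285.7], [0.0, 505.1, 217.3], [0.0, 0.0, 1.0]] -0.017624036204103823 [[-0.8855, -0.4646, -0.0041, 0.3538], [-0.1726, 0.337, -0.9255, 0.1974], [0.4314, -0.8189, -0.3786, 0.658], [0.0, 0.0, 0.0, 1.0]]
pivot_mount [([320.9, 219.6, 51.1, 19.6], 0.61)]
parking_bush [([319.8, 218.7, 50.1, 18.1], 0.71), ([309.4, 278.5, 4.0, 3.5], 0.61), ([364.1, 209.6, 4.1, 14.7], 0.56)]
cuvette_tray [([316.4, 197.1, 75.3, 30.8], 0.92)]
push_corner [([315.0, 195.7, 78.1, 31.8], 0.72)]
lock_hole [([316.5, 199.3, 74.6, 26.1], 0.64)]
lock_pin [([362.7, 209.9, 6.5, 16.4], 0.63), ([317.0, 216.8, 53.9, 19.9], 0.25)]
pin_grip []
cuvette_rack [([322.6, 194.6, 50.3, 21.1], 0.51)]
cuvette_1 [([322.5, 219.3, 48.9, 19.7], 0.67), ([314.6, 196.9, 74.8, 31.3], 0.58), ([337.8, 197.0, 7.6, 15.2], 0.49), ([352.6, 190.4, 5.1, 18.0], 0.47)]
top [[537.8, 0.0, 280.9], [0.0, 537.8, 203.6], [0.0, 0.0, 1.0]] -0.04404962732352509 [[0.0009, -0.9999, 0.0136, -0.1884], [-0.9949, -0.0022, -0.101, 0.5389], [0.101, -0.0135, -0.9948, 1.1205], [0.0, 0.0, 0.0, 1.0]]
pivot_mount [([321.0, 232.2, 25.9, 56.5], 0.67)]
parking_bush [([321.3, 232.8, 20.7, 54.7], 0.93)]
cuvette_tray [([321.7, 227.2, 85.8, 62.8], 0.83)]
push_corner [([322.0, 226.1, 87.0, 63.9], 0.86), ([360.3, 255.7, 11.4, 11.8], 0.31)]
lock_hole [([318.8, 228.4, 89.8, 63.7], 0.71)]
lock_pin [([332.4, 276.9, 7.0, 8.8], 0.42), ([144.0, 244.2, 30.5, 54.2], 0.27)]
pin_grip [([330.9, 280.6, 9.5, 6.6], 0.59), ([362.0, 156.9, 13.2, 10.8], 0.54), ([318.3, 226.8, 93.0, 65.9], 0.4), ([319.5, 234.4, 23.6, 53.2], 0.24)]
cuvette_rack [([335.3, 231.8, 57.3, 46.8], 0.64), ([334.9, 276.7, 0.7, 10.6], 0.61)]
cuvette_1 [([348.6, 252.4, 7.4, 4.7], 0.57), ([376.1, 256.1, 7.5, 4.5], 0.56), ([359.4, 255.7, 11.9, 12.0], 0.54), ([360.8, 244.1, 6.3, 11.3], 0.49), ([353.3, 240.2, 8.4, 6.3], 0.38)]
1.0 [ 1.03643220e-05  9.92335653e-01  1.23571648e-01 -5.37675212e-06]
```

Run:
```python
import cv2
a=cv2.imread("pics/top0.png")
cv2.imwrite("pics/t0.png",cv2.resize(a[140:320,290:530],None,fx=3.33,fy=3.33,interpolation=cv2.INTER_CUBIC))
b=cv2.imread("pics/side0.png")
cv2.imwrite("pics/s0.png",cv2.resize(b[160:265,240:400],None,fx=5,fy=5,interpolation=cv2.INTER_CUBIC))
```

```text
(no output)
```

View pics/top0.png

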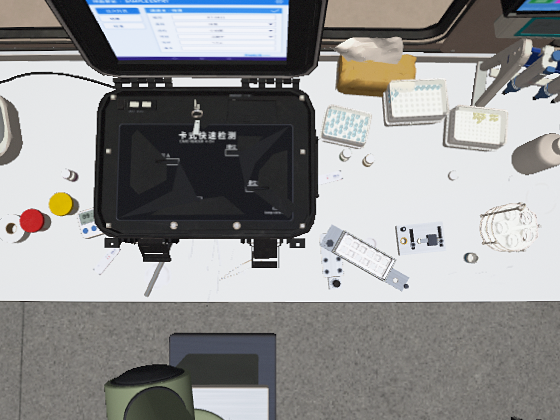

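View pics/t0.png

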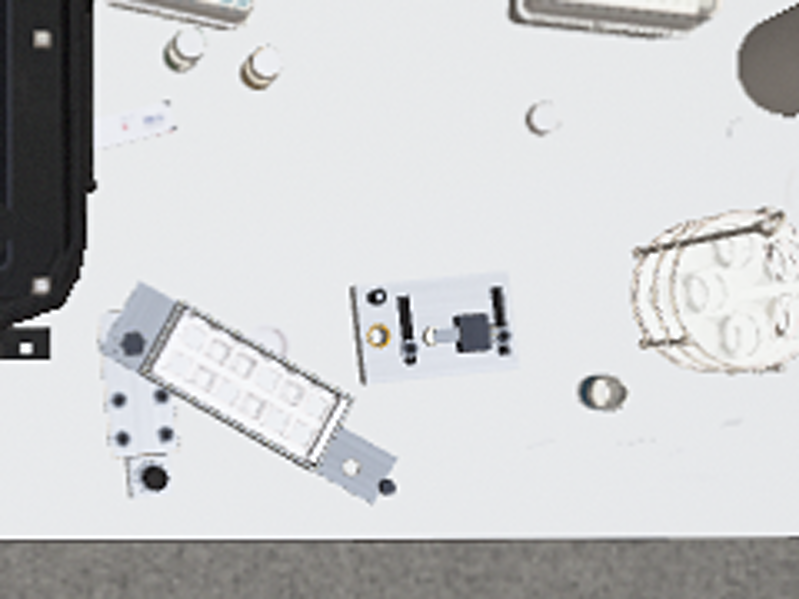

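View pics/s0.png

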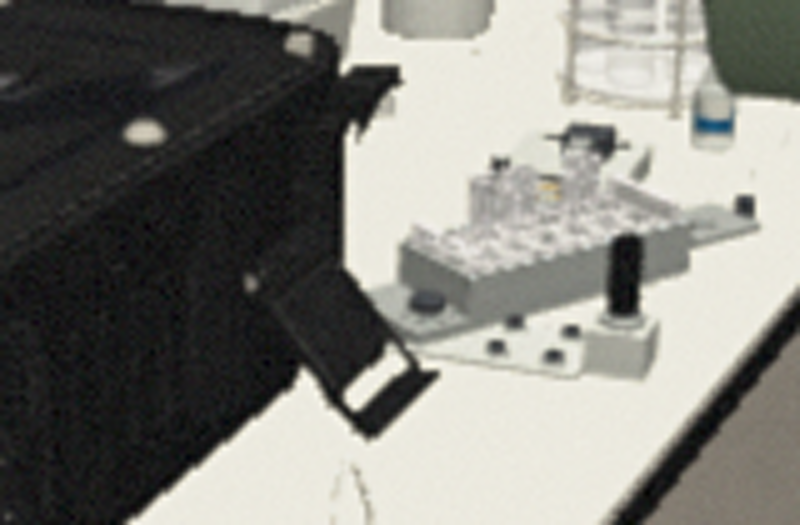

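The top picture shows the bolt head at about (330,243), the pin grip top at (336,283), the lug hole at (395,280), the stud at (406,286), the gold lock bush at (403.5,240.6) and the stop post at (403,229). In the side picture the grip runs from (365.6,207.6) to (365.2,222.4), and all five cuvettes are standing. Next I turn these pixels into positions and compare them with the sizes given.

```bash
cat > h.py <<'E'
from cell import bot
import numpy as np, cv2
def ray(c,px):
    k=bot.calibration(c); M=np.array(k["mtx"]); E=np.array(k["extrinsics"])
    p=cv2.undistortPoints(np.array([[px]],float),M,np.array([k["k1"],0,0,0,0.]))[0,0]
    R=E[:3,:3]; return -R.T@E[:3,3], R.T@np.array([p[0],p[1],1])
def at_z(c,px,z):
    o,d=ray(c,px); return o+d*(z-o[2])/d[2]
def proj(c,P):
    k=bot.calibration(c); E=np.array(k["extrinsics"])
    return cv2.projectPoints(np.array(P,float).reshape(-1,1,3),cv2.Rodrigues(E[:3,:3])[0],E[:3,3],np.array(k["mtx"]),np.array([k["k1"],0,0,0,0.]))[0][:,0]
def blob(im,px,r=5,thr=90,dark=True):
    g=im.mean(2); x0,y0=np.round(px).astype(int)
    yy,xx=np.mgrid[y0-r:y0+r+1,x0-r:x0+r+1]; w=g[y0-r:y0+r+1,x0-r:x0+r+1]
    w=np.clip(thr-w,0,None) if dark else np.clip(w-thr,0,None)
    return np.array([(w*xx).sum(),(w*yy).sum()])/w.sum()
E
python3 - <<'E'
from h import *
im=cv2.imread("pics/top0.png")
P={}
for n,px,r,t,z,dk in [("bolt",(329.6,242.7),4,110,.02,1),("pin",(335.9,283.2),5,90,.058,1),("hole",(395.1,280.2),3,205,.02,0),("stud",(406.5,286.2),3,90,.028,1),("stop",(402.9,228.9),3,90,.03,1)]:
    b=blob(im,px,r,t,bool(dk)); P[n]=at_z("top",b,z); print(n,b.round(1),P[n].round(4))
P["bush"]=at_z("top",(403.5,240.6),.015);print("bush",P["bush"].round(4))
for n,px,z in [("bolt",(325.6,220),.02),("pin",(365.6,207.6),.058),("stud",(389,200),.028)]: print("side",n,at_z("side",px,z).round(4))
for a,b,d in [("bolt","pin",85.02),("bolt","hole",160),("bolt","bush",160),("stop","bush",25)]:
    v=(P[b]-P[a])[:2]; print(a,b,(np.linalg.norm(v)*1e3).round(1),d,"ang",np.degrees(np.arctan2(v[1],v[0])).round(1))
E
```

```text
bolt [329.6 242.8] [ 0.456  -0.2922  0.02  ]
pin [336.1 283.1] [ 0.3722 -0.301   0.058 ]
hole [394.8 279.8] [ 0.3772 -0.4311  0.02  ]
stud [404.9 285.4] [ 0.3658 -0.4506  0.028 ]
stop [402.5 228.8] [ 0.4857 -0.4473  0.03  ]
bush [ 0.461  -0.4526  0.015 ]
side bolt [ 0.4517 -0.2824  0.02  ]
side pin [ 0.3694 -0.2965  0.058 ]
side stud [ 0.3621 -0.442   0.028 ]
bolt pin 84.3 85.02 ang -174.1
bolt hole 159.7 160 ang -119.6
bolt bush 160.5 160 ang -88.2
stop bush 25.3 25 ang -167.9
```

The top-view distances agree to within 1 mm (bolt to pin 84.3 against 85, bolt to hole 159.7 against 160, bolt to bush 160.5 against 160). The catch is shifted about -8 mm, so home should be near a world heading of -88°. I start pushing.

```bash
cat >> h.py <<'E'
PIV=np.array([.456,-.2922])
def quat(yaw): # tool down, tool x at world angle yaw (deg)
    t=np.radians(yaw)/2; return [0,float(np.cos(t)),float(np.sin(t)),0]
def u(a): a=np.radians(a); return np.array([np.cos(a),np.sin(a)])
def push_pos(a,off,z=.010): # TCP: tray heading a, off = tray y of TCP
    return [*map(float,PIV+.118*u(a)+off*u(a+90)),z]
E
python3 - <<'E'
from h import *
a=-119.6
best=None
for f in (0,180):
    js=[bot.solve_ik(push_pos(x,-.0255),quat(x+90+f)) for x in (a,-104,-86)]
    print(f,[None if j is None else np.round(j,2).tolist() for j in js])
    if all(j is not None for j in js):
        m=max(abs(j[5]) for j in js)
        if best is None or m<best[0]: best=(m,f)
f=best[1]; print("flip",f)
bot.set_gripper(0.0)
bot.move_pose(push_pos(a,-.046,.12),quat(a+90+f))
bot.move_linear(push_pos(a,-.046),speed=.1)
print(bot.read_ft_force().round(2) if hasattr(bot.read_ft_force(),'round') else bot.read_ft_force())
r=bot.move_linear(push_pos(a,-.020),speed=.02,until_force=1.5)
p=np.array(bot.read_position()); off=(p[:2]-PIV)@u(a+90)
print(r,p.round(4),"off",off.round(4),"along",((p[:2]-PIV)@u(a)).round(4),np.round(bot.read_ft_force(),2),bot.read_clock())
E
```

```text
0 [[-0.93, 0.55, -0.49, 0.53, 0.0, 2.73], [-0.91, 0.6, -0.4, 0.57, 0.0, 2.47], [-0.88, 0.64, -0.3, 0.62, 0.0, 2.2]]
180 [[-0.93, 0.55, -0.49, 0.53, 0.0, -0.42], [-0.91, 0.6, -0.4, 0.57, 0.0, -0.67], [-0.88, 0.64, -0.3, 0.62, 0.0, -0.95]]
flip 180
[-0.25  0.26  0.02]
True [ 0.3756 -0.3822  0.0096] off -0.0255 along 0.118 [-0.53 -0.62 -0.82] 5.6167
```

The fingers met the wall exactly where predicted (off -25.5 mm). Now the arc.

Run:
```python
from h import *
off=-.0255; LIM=19
angs=list(np.arange(-116.6,-98,3))+list(np.arange(-97.5,-84,.75))
prev=0;peak=0
for a in angs:
    F=np.array(bot.read_ft_force())[:2]; Fn=-F@u(a+90)
    r=bot.move_linear(push_pos(a,off),speed=.035 if a<-98 else .015,rotation=quat(a+270),until_force=float(max(3,(LIM if peak<5 or a<-92.5 else 10)-max(Fn,0))))
    F=np.array(bot.read_ft_force()); Fn=-F[:2]@u(a+90); peak=max(peak,Fn)
    print(round(a,2),r,F.round(1),"Fn",Fn.round(1),np.round(bot.read_position(),4))
    if r: break
    if a>-92 and Fn>7 and prev<3: break
    prev=Fn
print(bot.read_clock())
cv2.imwrite("pics/top1.png",bot.camera("top")[:,:,::-1])
```

```text
-116.6 False [-0.5 -0.1  0. ] Fn 0.4 [ 0.3804 -0.3862  0.0098]
-113.6 False [ 0.1  0.1 -0.5] Fn -0.1 [ 0.3855 -0.3901  0.01  ]
-110.6 False [ 0.5 -0.  -0.2] Fn -0.4 [ 0.3908 -0.3937  0.01  ]
-107.6 False [-0.1 -0.  -0.1] Fn 0.1 [ 0.3962 -0.3971  0.01  ]
-104.6 False [ 0.1 -0.7 -0.4] Fn -0.2 [ 0.4018 -0.4     0.01  ]
-101.6 False [ 0.1 -0.3  0.4] Fn -0.2 [ 0.4075 -0.4027  0.01  ]
-98.6 False [0.7 0.9 0.2] Fn -0.6 [ 0.4133 -0.4051  0.01  ]
-97.5 False [-0.7  0.7  0.3] Fn 0.8 [ 0.4152 -0.4057  0.0099]
-96.75 False [-0.2  0.3  0.4] Fn 0.2 [ 0.4169 -0.4064  0.01  ]
-96.0 False [-0.4  0.1 -1.2] Fn 0.4 [ 0.4185 -0.4069  0.01  ]
-95.25 False [-0.9 -1.  -0.2] Fn 0.8 [ 0.42   -0.4074  0.01  ]
-94.5 False [-0.7 -0.  -0.9] Fn 0.7 [ 0.4215 -0.4079  0.01  ]
-93.75 False [ 0.1  0.  -0.1] Fn -0.1 [ 0.4231 -0.4083  0.01  ]
-93.0 False [-1.3  0.5 -0.3] Fn 1.4 [ 0.4246 -0.4088  0.01  ]
-92.25 False [-0.2 -0.2 -0.4] Fn 0.2 [ 0.4261 -0.4092  0.01  ]
-91.5 False [-0.8  0.1 -0.5] Fn 0.8 [ 0.4276 -0.4096  0.01  ]
-90.75 False [-2.8  0.6  1.1] Fn 2.8 [ 0.4287 -0.4098  0.01  ]
-90.0 False [-6.5  0.7  4.8] Fn 6.5 [ 0.4291 -0.4098  0.0099]
-89.25 False [-6.9  1.5  5.4] Fn 6.8 [ 0.4303 -0.4098  0.0099]
-88.5 False [-1.3  1.  -0.7] Fn 1.3 [ 0.4335 -0.4102  0.0098]
-87.75 False [-2.   1.4 -0.8] Fn 1.9 [ 0.4351 -0.4109  0.0098]
-87.0 False [-6.8  2.5  1.7] Fn 6.6 [ 0.4354 -0.411   0.0098]
-86.25 True [-1.4  0.4  0.8] Fn 1.4 [ 0.4348 -0.4109  0.0094]
12.1
```

Run:
```python
from h import *
bot.move_linear(push_pos(-88,-.05),speed=.06)
bot.move_linear(push_pos(-88,-.05,.15),speed=.15)
bot.goto_joints([-1.457,0.326,-0.193,1.052,0,0])
bot.set_gripper(.5,30)
im=bot.camera("top"); cv2.imwrite("pics/top2.png",im[:,:,::-1])
s=bot.camera("side"); cv2.imwrite("pics/side2.png",s[:,:,::-1])
a=cv2.resize(im[200:310,310:450,::-1],None,fx=5.5,fy=5.5,interpolation=cv2.INTER_CUBIC)
b=cv2.resize(s[170:245,300:430,::-1],None,fx=6,fy=6,interpolation=cv2.INTER_CUBIC)
cv2.imwrite("pics/t2.png",a);cv2.imwrite("pics/s2.png",b)
for t in ("lock_pin","cuvette_rack","lock_hole"): print(t,[(np.round(d["bbox"],1).tolist(),round(d["confidence"],2)) for d in bot.search_frame("top",t)[:2]])
print(bot.read_clock())
```

```text
lock_pin [([336.0, 222.8, 58.9, 24.5], 0.74), ([329.7, 276.2, 6.1, 10.1], 0.57)]
cuvette_rack [([336.6, 224.5, 57.3, 22.7], 0.82)]
lock_hole [([321.8, 223.7, 98.9, 28.2], 0.58)]
15.7
```

View pics/t2.png

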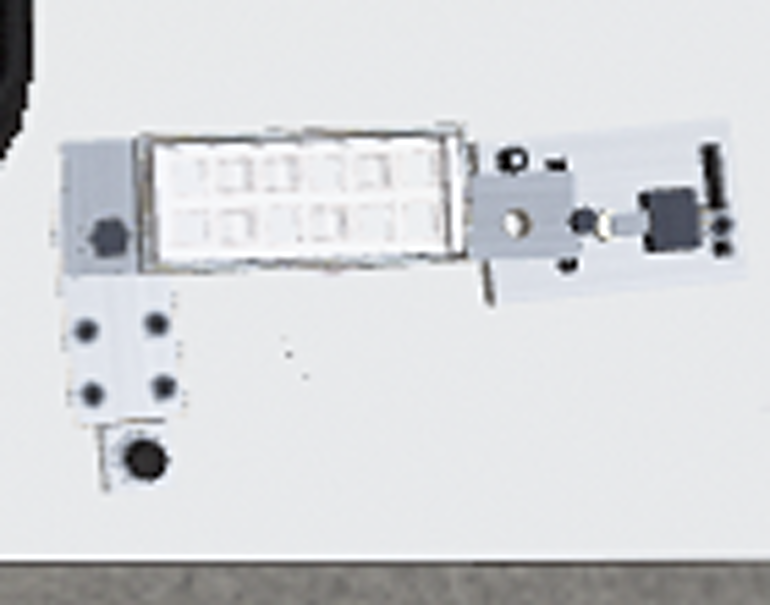

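View pics/s2.png

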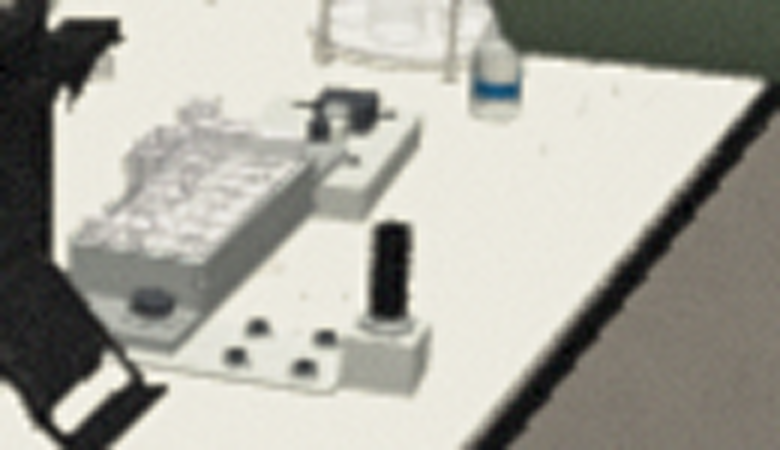

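The tray is home: the stud (crop 583,221) is past the roller (605,224), the lug is at the stop (512,159), and the lug hole is at (516,224), i.e. image (403.8,240.7), with the bush showing through it. The cuvettes stand, and the pin is still parked at (336,283). Next I grasp the pin.

```bash
cat >> h.py <<'E'
PIN=np.array([.3722,-.3010]); MX=-85.4
E
python3 - <<'E'
from h import *
im=cv2.imread("pics/top2.png")
g=im.mean(2)[233:249,396:412]; print(g.round().astype(int))
for px in [(403.8,240.7)]: print("hole",at_z("top",px,.02).round(4), "geom",(PIV+.16*u(-87.3)).round(4))
print("pin",at_z("top",blob(im,(336,283),5,90),.058).round(4))
sel=None
for f in (0,180):
    js=[bot.solve_ik([*p,z],quat(MX+f)) for p,z in((PIN,.033),(PIV+.16*u(-87.5),.06))]
    print(f,[None if j is None else np.round(j,2).tolist() for j in js])
    if all(j is not None for j in js) and (sel is None or abs(js[0][5])<sel[0]): sel=(abs(js[0][5]),f)
f=sel[1]; q=quat(MX+f); print("flip",f)
bot.move_pose([*PIN,.13],q)
bot.move_linear([*PIN,.033],speed=.1,until_force=6)
F0=np.array(bot.read_ft_force())
bot.set_gripper(0.0,40)
print("w",bot.read_gripper_width()*85,"F",(np.array(bot.read_ft_force())-F0).round(2),np.round(bot.read_position(),4),np.round(bot.read_moment(),2))
print(bot.move_linear([*PIN,.063],speed=.05,until_force=12),np.round(bot.read_ft_force(),2),np.round(bot.read_moment(),2))
bot.move_linear([*PIN,.12],speed=.1)
print(bot.read_gripper_width()*85,bot.read_clock())
s=bot.camera("side"); cv2.imwrite("pics/s3.png",cv2.resize(s[130:245,300:430,::-1],None,fx=5,fy=5,interpolation=cv2.INTER_CUBIC))
E
```

```text
[[186 186 187 186 187 188 190 189 189 188 190 191 190 189 190 191]
 [186 188 189 188 188 190 188 190 188 189 188 188 188 188 187 188]
 [182 182 179 182 181 182 180 179 181 181 184 182 181 182 184 183]
 [178 182 183 181 183 183 184 184 183 183 187 184 185 185 184 185]
 [183 185 183 184 184 185 187 188 182 187 185 185 183 184 182 183]
 [183 184 184 183 183 185 154 129 105 150 186 185 184 183 184 187]
 [181 183 181 183 182 173 239 216 102  81 175 184 184 183 181 182]
 [179 179 181 181 177 185 239 243 177  92 138 184 182 180 180 183]
 [184 181 183 184 184 164 239 244 176  78 144 190 188 189 190 191]
 [185 186 185 185 185 182 184 227 129 105 179 186 186 186 185 184]
 [183 183 183 183 183 183 184 177 164 183 186 184 184 185 185 184]
 [187 188 188 186 188 190 189 190 192 192 190 190 192 190 191 192]
 [192 191 189 188 188 186 186 188 187 185 187 186 184 184 187 187]
 [188 189 188 186 186 187 186 185 185 188 187 185 186 187 188 193]
 [218 183 140 221 223 221 220 219 219 220 228 226 227 227 232 171]
 [240 179  90 227 227 224 224 224 225 225 226 225 226 227 232 126]]
hole [ 0.4606 -0.4521  0.02  ] geom [ 0.4635 -0.452 ]
pin [ 0.3722 -0.3009  0.058 ]
0 [[-0.83, 0.44, -0.62, 0.51, 0.0, -2.49], [-0.89, 0.65, -0.13, 0.79, 0.0, -2.54]]
180 [[-0.83, 0.44, -0.62, 0.51, 0.0, 0.66], [-0.89, 0.65, -0.13, 0.79, 0.0, 0.6]]
flip 180
w 12.345339767752986 F [0.03 0.3  5.03] [ 0.3725 -0.3014  0.0336] [ 0.08  0.15 -0.02]
False [ 0.55  0.19 -0.99] [-0.03 -0.02  0.05]
12.858099650585253 19.9667
```

View pics/s3.png

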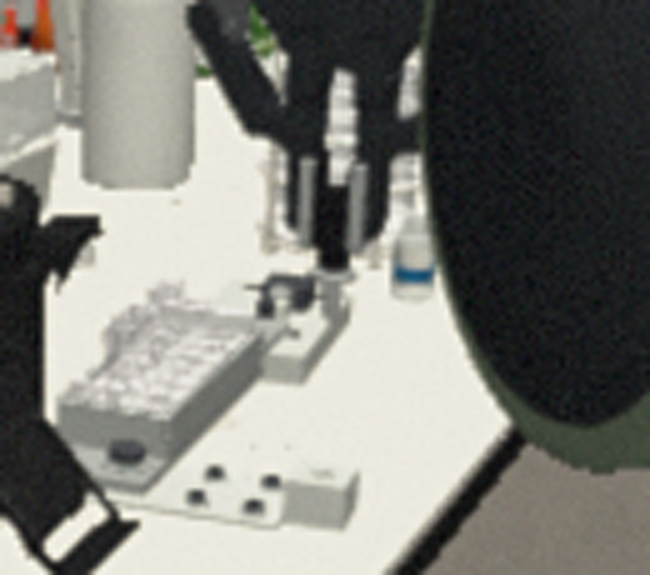

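The pin is held upright and clear of the bush. The hole centre from the dark rim in the picture is about (403.8,240.4), so around (0.461,-0.452). I insert with a force guard and a small search pattern.

Run:
```python
from h import *
H=at_z("top",(403.8,240.5),.02)[:2]+np.array([.0003,-.0004]); print("H",H.round(4))
bot.move_linear([*H,.12],speed=.15); bot.move_linear([*H,.058],speed=.1)
bot.wait(.2)
offs=[(0,0)]+[(r*np.cos(t),r*np.sin(t)) for r,n in ((.0012,6),(.0024,10)) for t in np.arange(n)*2*np.pi/n]
for o in offs:
    p=H+o
    bot.move_linear([*p,.055],speed=.05)
    r=bot.move_linear([*p,.0335],speed=.025,until_force=5)
    P=np.array(bot.read_position()); print(np.round(np.array(o)*1e3,1),r,P.round(4),np.round(bot.read_ft_force(),1),np.round(bot.read_moment(),2))
    if P[2]<.046: break
    if bot.read_clock()>48: break
print(bot.read_clock())
```

```text
H [ 0.4613 -0.4525]
[0. 0.] True [ 0.4613 -0.4516  0.0335] [ 0.2 -0.1  5.4] [ 0.09  0.03 -0.01]
23.375
```

It went in first time, and the height when it met the lug equals the grasp height, so it is seated. I release it and check.

Run:
```python
from h import *
bot.set_gripper(.5)
p=np.array(bot.read_position())
bot.move_linear([p[0],p[1],.13],speed=.08)
bot.goto_joints([-1.457,0.326,-0.193,1.052,0,0]); bot.wait(.3)
im=bot.camera("top"); s=bot.camera("side")
b=blob(im[:,:,::-1],proj("top",[[*(PIV+.16*u(-88.2)),.058]])[0],6,90); print("pin",b,at_z("top",b,.058).round(4))
a=cv2.resize(im[200:310,310:450,::-1],None,fx=5,fy=5,interpolation=cv2.INTER_CUBIC)
b=cv2.resize(s[170:245,300:430,::-1],None,fx=5.385,fy=5.385,interpolation=cv2.INTER_CUBIC)
w=min(a.shape[1],b.shape[1],800)
c=np.vstack([a[:,:w],b[:,:w]]); cv2.imwrite("pics/end.png",cv2.resize(c,None,fx=598/c.shape[0],fy=598/c.shape[0]))
print(bot.read_clock())
```

```text
pin [406.91582837 240.09854239] [ 0.4606 -0.4494  0.058 ]
26.8583
```

View pics/end.png

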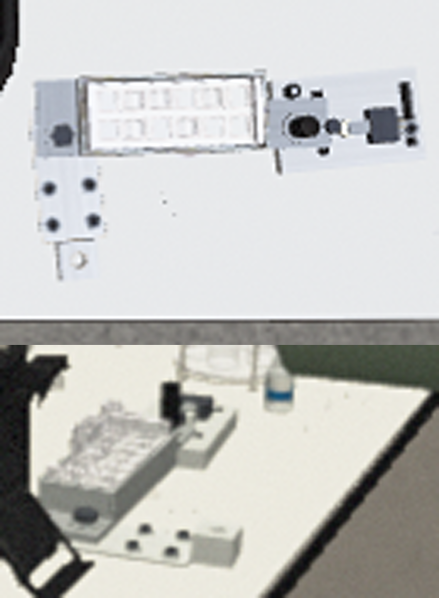

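The pin stands in the lug at (303,126) in the upper half, the parking bush is empty, the tray is at the stop, and the cuvettes look upright. Before handing in, I check the pin's seated height and tilt against projected outlines in both cameras.

Run:
```python
from h import *
im={c:bot.camera(c) for c in("top","side")}
def cyl(c,xy,tip,shape):
    t=np.linspace(0,2*np.pi,24,endpoint=False)
    P=[[xy[0]+.007*np.cos(k),xy[1]+.007*np.sin(k),tip+z] for z in(.022,.056) for k in t]
    m=np.zeros(shape,np.uint8); cv2.fillConvexPoly(m,cv2.convexHull(proj(c,P).round(2).astype(np.float32)).round().astype(np.int32),1); return cv2.boundingRect(m)
for c,xy in(("top",(.4608,-.452)),("side",(.4608,-.452))):
    o=proj(c,[[*xy,.041]])[0].astype(int); g=(im[c].mean(2)<70).astype(np.uint8)
    n,l,st,ce=cv2.connectedComponentsWithStats(g[o[1]-16:o[1]+17,o[0]-16:o[0]+17])
    print(c,"centre",o,[(int(s[0]+o[0]-16),int(s[1]+o[1]-16),*map(int,s[2:])) for s in st[1:] if s[4]>8])
    for tip in(.002,.006,.012): print("  exp tip",tip,cyl(c,xy,tip,g.shape))
s0=cv2.imread("pics/side2.png").mean(2)<70
print("parked side",np.argwhere(s0[200:230,358:374]).min(0)+[200,358],np.argwhere(s0[200:230,358:374]).max(0)+[200,358],cyl("side",(.3725,-.302),.002,s0.shape))
cr=im["side"][180:230,310:370,::-1]; cv2.imwrite("pics/endz.png",cv2.resize(cr,None,fx=12,fy=12,interpolation=cv2.INTER_CUBIC))
```

```text
top centre [406 240] [(401, 227, 5, 4, 13), (402, 237, 10, 7, 53)]
  exp tip 0.002 (401, 237, 11, 8)
  exp tip 0.006 (401, 237, 12, 8)
  exp tip 0.012 (402, 236, 12, 9)
side centre [350 187] [(348, 181, 7, 14, 58), (359, 187, 4, 5, 13)]
  exp tip 0.002 (347, 179, 8, 17)
  exp tip 0.006 (347, 178, 8, 16)
  exp tip 0.012 (348, 175, 7, 17)
parked side [207 362] [222 367] (361, 205, 8, 19)
```

View pics/endz.png

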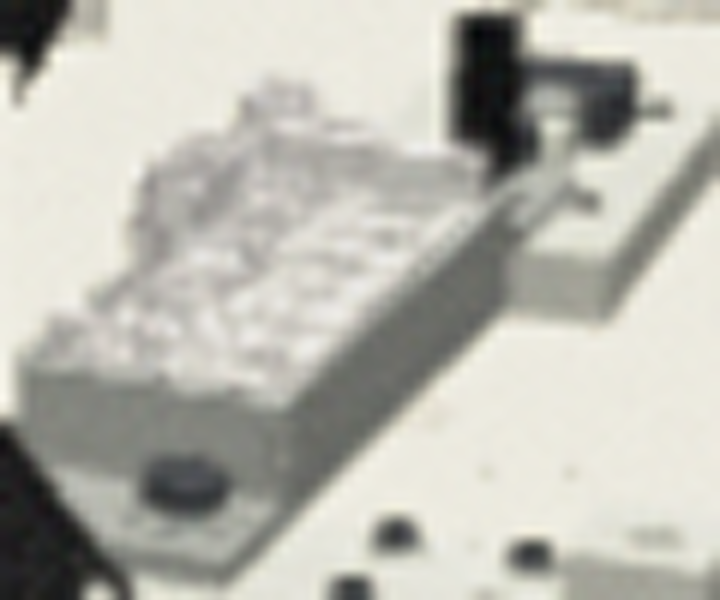

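The grip top is at side row 181. With the same 2-pixel bias the parked pin showed, that matches a tip height of 2 mm, so the pin is seated and upright. I hand the job in.

```bash
python3 -c "
from cell import bot
print(bot.close_job())"
```

```text
the job is handed in; nothing more can be done
None
```

The tray is home against the stop, the lock pin is down through the lug in the catch block and released, the cuvettes look upright in their rack, and the job is handed in; the hand-in gave no verdict.

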